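Shift the simulator gear lever from second to third

TASK

The gear lever with the orange knob, on the plywood shifter box of the driving-simulator set, has been left in second gear (near-left slot of its H-gate, seen from the robot). With the closed fingertips or the outside of the fingers, push it out of second, sideways through neutral and fully home into third gear, the middle slot on the side away from the robot, then move clear and leave it there. Only push it: never take the knob between the fingers, do not force the lever, do not let it run into any other gear on the way, and leave everything else on the table where it lies.

Things in the scene. Friction and masses are not known exactly. Their poses are not given: they have to be found in the camera images.
- shifter: Gear shifter, fixed to the table: plywood board 250 (x, -145 to +105) x 230 (y) x 12 mm, on it a plywood box 170 x 140 mm closed by a flat aluminium gate plate, upper face 134 mm high, corner bolts to 139 mm. Origin: on the table under the box's centre. x points away from the robot (turned up to 0.4 rad either way), y left, z up.
- gate_centre (a point): Centre of the H-gate, on the plate's upper face (shifter 0, 0, 134 mm). A neutral channel 13 mm wide runs along the shifter's y through it; off it run slots 12 mm wide at y = +20, 0, -20 mm, to 26 mm either side. Far side, left to right: first, third, fifth; near side: second, fourth, reverse. Black dots count the gear, a red bar is reverse. The webs between slots have round noses.
- second_slot (a point): End of the near-left slot (second gear): where the lever's rod passes the gate plate when it is fully in second. Fixed to the shifter at (-22, 20, 134) mm. The lever starts in this slot, fully or at least two thirds in.
- third_slot (a point): End of the far-middle slot (third gear): where the lever's rod passes the gate plate when it is fully home in third. Fixed to the shifter at (22, 0, 134) mm.
- pivot (a point): Pivot of the lever, inside the box (shifter 0, 0, 42 mm). The lever is a straight 8 mm steel rod that tilts about this point to all sides, as far as the gate lets it: about 1.5 mm of play to each side in a slot. No springs or detents: it stays wherever it is left. About 4 N at the knob moves it along a slot, 3 N sideways.
- knob (a point): Centre of the orange gear knob on the rod, 195 mm from the pivot: pear-like, round about the rod, 45 mm across at its widest (just above this point), 24 mm down to its foot, 24 mm up to its top. z runs up the rod. Knob centre in the shifter's frame, mm: fully in second (-44, 42, 227), neutral left (0, 42, 232), neutral middle (0, 0, 237), fully in third (45, 0, 232).
- select (a joint): Sideways tilt of the lever, rad, positive to the shifter's left (+y): about +0.22 in the plane of first and second, 0 in that of third and fourth, -0.22 in that of fifth and reverse. Starts near +0.22.
- shift (a joint): Fore-and-aft tilt of the lever, rad, positive away from the robot (shifter's +x): 0 in neutral, about +0.23 fully home in a far slot, -0.23 in a near one (third: 0.234). Starts between -0.226 and -0.16. The lever crosses sideways only while this is within about 0.03 of 0, in the neutral channel.
- spare_knob: Bystander: loose black spare gear knob, 45 mm across, 48 mm high, standing on the shifter's board on the robot's side of the box. Origin: centre of its underside.
- screwdriver: Bystander: loose screwdriver with a blue handle, lying on the table along the right side of the shifter. Origin: under its middle, x along it.
- spare_gear: Bystander: loose flat plywood gear, 92 mm across, 9 mm thick, lying on the table to the left of the shifter. Origin: centre of its underside.
- tape_roll: Bystander: roll of brown tape, 110 mm across, 48 mm high, lying flat near the robot on its right. Origin: centre of its underside.
- bolt_jar: Bystander: closed glass jar with a black cap, 64 mm across, 85 mm high, beyond the shifter. Origin: centre of its underside.
- wrench: Bystander: steel wrench 150 mm long, lying on the table beyond the shifter. Origin: under its middle, x along it.
- rover: Bystander: four-wheeled plywood model car, 205 x 165 mm, 105 mm high, to the left of the shifter. Origin: on the table under its centre.

How it is judged:
By the outcome, as a careful person would: the job done as asked, in the order asked, and still so for the second after the job is handed in, with the robot touching nothing.
It also fails if it takes over 61 s, if anything falls off the work surface, if the arm or the gripper's body presses on something with over 40 N, if the wrist force passes 120 N, or if a joint passes its speed limit or range.

ROBOT

A 6-joint arm with a two-finger parallel gripper is mounted at the origin on the work surface. World frame = base frame: x ahead of the robot, y to its left, z up, the work surface at z = 0. Lengths are in m, angles in rad, forces in N, time in s.
With the tool pointing down it reaches from about 0.325 to 0.775 m from the base axis. Payload 5.5 kg.
Tool frame: the origin (TCP) lies midway between the tips of the shut fingers; the grasp point (between the pads) lies 19 mm behind it (arm.tcp_to_grasp is the z of the grasp point in the tool frame, in m); z points along the fingers, y is the direction in which the jaws open and shut (so a half turn about z gives the same grasp; the last joint's range is limited). The gripper opens to 85 mm and grips with 20 to 120 N. Pads are 22 mm wide; open, the fingers measure 114 mm over their backs; the gripper's body (76 mm by 85 mm) begins 54 mm behind the grasp point. The pads swing forward as they close: fully open they stand 13 mm farther back than shut.
Start: joints at [1.246, 0.091, 1.231, -0, 1.82, -0.057], TCP at [0.159, 0.579, 0.231] pointing down, gripper open.
Joint ranges: [-2.87, 2.87], [-0.86, 2.18], [0.17, 2.46], [-1.51, 4.65], [0.06, 2.69], [-2.65, 2.65]. Speed limits (rad/s): [2.57, 2.57, 3.01, 3.14, 3.14, 3.14].

INTERFACE

Orientations are given as a unit quaternion [x, y, z, w].
In Python, from station import arm gives the robot as it stands.
- The arm moves only by the shell command python3 -m jog 'ROWS'. ROWS is JSON, a list of rows, each a list of 7 numbers: the turn, a rotation vector about the tool's x, y, z scaled (see below), then the shift along the tool's x, y, z scaled (see below), then the gripper command: -1 is shut, 1 is fully open, values between are in proportion. In form: [[ax, ay, az, tx, ty, tz, fingers], ...]. A call has 1 to 12 rows; each row shifts and turns the pose as measured when the row begins, along the tool's axes as they then stand; what a row does not reach is not made up. The controller multiplies each number of a shift by 25 cm and each number of a turn by 120 degrees. A row lasts 1/10 s, in which the tool goes at most 50 mm and 8.59 degrees, less where a joint would pass 70% of its speed; a pose out of reach is approached as far as the arm can. A call with a number of a shift or a turn outside -1 to 1 is refused whole. A call with a gripper value outside its range is refused whole. The fingers move at their own pace and stop on an object; the grip force is fixed at half the most. Time passes only in rows, so rows that do not move let the fingers close. It gives the time, the measured TCP pose, the force and the opening at its end, in the units of the state.
- arm.state(): the state, without advancing time (a new reading comes with each control period).
- arm.capture(name): name is "scene" or "top"; returns a dict with "image" (384x512x3 uint8, red, green, blue), "z_map" (384x512 float32, m along the optical axis (not along the pixel's ray), 0 where there is no reading), "fx", "fy", "cx", "cy" (pixels), "eye" and "rotation" of the camera in the world. Camera axes: x right, y up, looking along -z (the intrinsics and any distortion apply to the point x, -y, -z); pixel columns grow to the right and rows downward; lengths in m; the calibration is good to about 2 mm. A picture is of the moment at which its call begins.
- arm.finish_job(): hands the job in, once; it reports no verdict.
The state is a dict: "time_s": time; "q": joint angles; "qd": joint speeds; "effort": joint torques, N m; "tool_pos": TCP position; "tool_rot": TCP orientation; "contact_force": force on the tool from outside, world axes, zero at the start; "torque": the same for the moment, N m; "grip_width": finger opening in m.
Only numpy, scipy, OpenCV 4.12 (cv2) and the standard library are available. Lean on these libraries where they do the work, as an engineer would, in place of code of your own. Each camera call takes 0.05 s, during which the arm holds its last target.

## Working session

There is one attempt and no reset: what is moved stays moved. The work goes in short steps, Python scripts to look and compute and a shell command to move; the robot and the scene stay as the last step left them, time stands still between calls to the robot, and variables do not carry over. Pictures are saved under pics/ and viewed, and the job is handed in when it is done.

```bash
mkdir -p pics; cat > h.py <<'E'
import numpy as np,cv2
from station import arm
def snap(n,f):
    c=arm.capture(n); np.savez(f'{f}.npz',**{k:np.array(v) for k,v in c.items()})
    cv2.imwrite(f'pics/{f}.png',cv2.cvtColor(c['image'],cv2.COLOR_RGB2BGR)); return c
def w(c,u,v,z=None):
    R=np.array(c['rotation']); 
    if R.size==4:
        from scipy.spatial.transform import Rotation as Q; R=Q.from_quat(R.ravel()).as_matrix()
    d=c['z_map'][int(v),int(u)]
    p=np.array([(u-c['cx'])/c['fx'],-(v-c['cy'])/c['fy'],-1.0])
    r=R@p; e=np.array(c['eye'])
    if z is not None: d=(z-e[2])/r[2]
    return e+r*d
E
python3 - <<'E'
from h import *
for n in('scene','top'):
    c=snap(n,n+'0'); print({k:v for k,v in c.items() if k not in('image','z_map')})
print(arm.state())
E
```

```text
{'fx': 379.8771760756741, 'fy': 379.8771760756741, 'cx': 264.0025914058192, 'cy': 194.48553491268703, 'eye': array([ 0.7969675 , -0.46671059,  1.08029531]), 'rotation': array([0.28251931, 0.06759462, 0.23897105, 0.92655634])}
{'fx': 443.81701000706755, 'fy': 443.81701000706755, 'cx': 260.8657926626776, 'cy': 190.08663203487146, 'eye': array([0.32450051, 0.04850616, 1.44689141]), 'rotation': array([ 0.05783679, -0.04880203, -0.69579792,  0.71423982])}
{'time_s': 0.1, 'q': array([ 1.24628733e+00,  9.17970383e-02,  1.23176254e+00,  1.37538295e-05,
        1.81979969e+00, -5.66873133e-02]), 'qd': array([-0.00142675, -0.00122562, -0.00300627,  0.00047063,  0.00094301,
        0.00117229]), 'effort': array([ 2.49699428e-03, -4.60217142e+01, -4.19218719e+01, -7.63051753e-05,
        1.06660626e-02, -2.55834726e-05]), 'tool_pos': array([0.1586889 , 0.5783749 , 0.23025753]), 'tool_rot': array([ 1.33509259e-01,  9.91047172e-01, -8.66048513e-04, -1.73884825e-04]), 'contact_force': array([0.37526622, 0.07903392, 0.55391187]), 'torque': array([-0.03662153, -0.03628047,  0.06913769]), 'grip_width': 0.08552912034057712}
```

```bash
ls -la .; sed -n 1,80p README* 2>/dev/null
```

```text
total 2712
drwxr-xr-x  3 agent agent    4096 Dec  7 02:02 .
drwxr-xr-x 23 root  root     4096 Dec  7 02:02 ..
-rw-r--r--  1 agent agent     580 Dec  7 02:02 h.py
drwxr-xr-x  2 agent agent    4096 Dec  7 02:02 pics
-rw-r--r--  1 agent agent 1378280 Dec  7 02:02 scene0.npz
-rw-r--r--  1 agent agent 1378280 Dec  7 02:02 top0.npz
```

View pics/scene0.png

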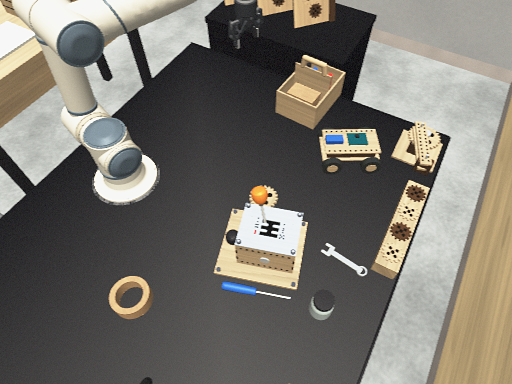

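View pics/top0.png

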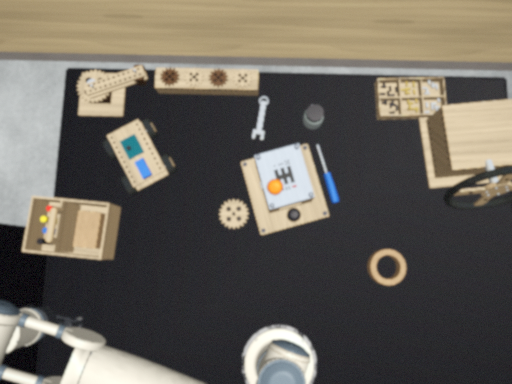

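The scene view has the orange knob at (261,194) and the gate plate around (271,229). The top view has the knob at (275,187), the plate around (285,175), the spare knob at (294,214), the gear at (234,213) and the screwdriver at (330,180). Next I'll fit the plate from depth.

```bash
python3 - <<'E'
from h import *
from scipy.spatial.transform import Rotation as Q
for n in('scene','top'):
    c=dict(np.load(n+'0.npz'))
    H,W=c['z_map'].shape
    v,u=np.mgrid[:H,:W]; d=c['z_map']
    R=Q.from_quat(c['rotation']).as_matrix()
    P=np.stack([(u-c['cx'])/c['fx'],-(v-c['cy'])/c['fy'],-np.ones((H,W))],-1)@R.T*d[...,None]+c['eye']
    reg=(P[...,0]>.3)&(P[...,0]<.75)&(abs(P[...,1])<.2)&(d>0)
    m=reg&(abs(P[...,2]-.134)<.006)
    k,l=cv2.connectedComponents(m.astype(np.uint8))
    s=np.bincount(l.ravel());s[0]=0;m=l==s.argmax()
    r=cv2.minAreaRect((P[m][:,:2]*1000).astype(np.float32)); print(n,m.sum(),r,np.median(P[m][:,2]))
    im=c['image'].astype(int)
    o=reg&(im[...,0]>170)&(im[...,2]<90)&(im[...,0]-im[...,1]>60)&(P[...,2]>.18)
    print('orange',o.sum(),P[o].mean(0) if o.any() else 0,P[o].max(0),P[o].min(0), u[o].mean(),v[o].mean())
    b=reg&(abs(P[...,2]-.012)<.005); 
    k,l=cv2.connectedComponents(b.astype(np.uint8)); s=np.bincount(l.ravel());s[0]=0
    b=l==s.argmax(); print('board',b.sum(),cv2.minAreaRect((P[b][:,:2]*1000).astype(np.float32)))
    x0,y0,x1,y1=((205,170,325,300) if n=='scene' else (215,125,355,245))
    cr=cv2.resize(c['image'][y0:y1,x0:x1,::-1],None,fx=5,fy=5,interpolation=cv2.INTER_CUBIC) if n=='top' else cv2.resize(c['image'][y0:y1,x0:x1,::-1],None,fx=4.6,fy=4.6,interpolation=cv2.INTER_CUBIC)
    cv2.imwrite(f'pics/{n}_crop0.png',cr)
E
```

```text
scene 2389 ((569.8558959960938, 0.8193740844726562), (169.87136840820312, 145.19607543945312), 17.116682052612305) 0.1344876072173946
orange 181 [0.52399466 0.02170898 0.24289221] [0.54317708 0.05021207 0.25544309] [0.49940783 0.00628912 0.21961639] 259.27624309392263 194.61878453038673
board 1862 ((551.1024169921875, -7.126190185546875), (251.06028747558594, 229.71861267089844), 17.27960205078125)
top 2063 ((568.43896484375, 0.8443603515625), (170.96258544921875, 140.54673767089844), 17.06442642211914) 0.13528716285775944
orange 115 [0.51727525 0.02929891 0.25114169] [0.5368113  0.04454594 0.25718433] [0.50169463 0.01141816 0.2422802 ] 274.5304347826087 186.40869565217392
board 2102 ((546.707275390625, -3.7115020751953125), (253.92877197265625, 238.1847381591797), 17.289335250854492)
```

View pics/scene_crop0.png

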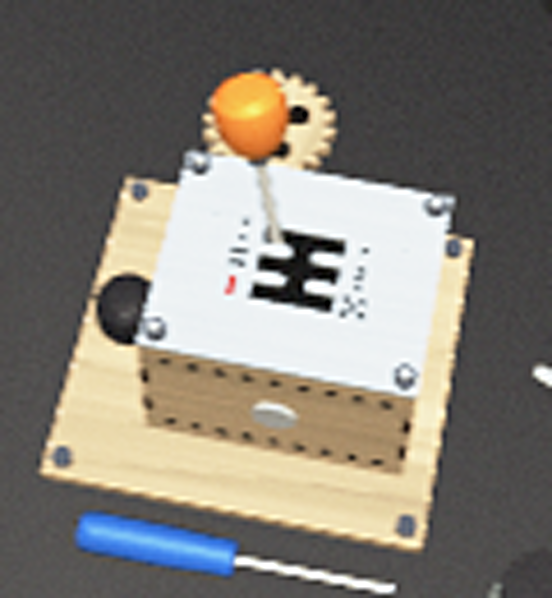

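View pics/top_crop0.png

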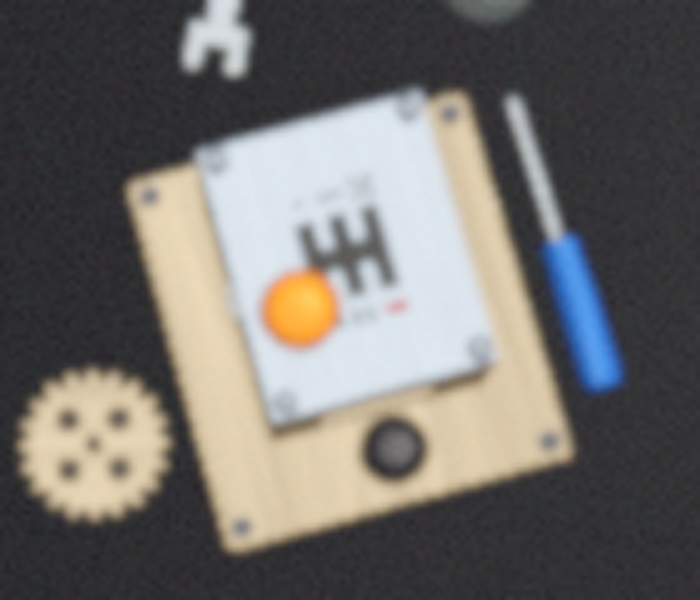

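```bash
cat >> h.py <<'E'
from scipy.spatial.transform import Rotation as Q
C=np.array([.569,.001]); YAW=np.radians(17.1)
def loc(p):
    d=np.asarray(p)[:2]-C; c,s=np.cos(YAW),np.sin(YAW); return np.array([c*d[0]+s*d[1],-s*d[0]+c*d[1]])*1000
def wld(x,y):
    c,s=np.cos(YAW),np.sin(YAW); return C+np.array([c*x-s*y,s*x+c*y])/1000
def st():
    s=arm.state(); R=Q.from_quat(s['tool_rot']).as_matrix()
    t=lambda v:np.degrees(np.arctan2(v[1],v[0]))-np.degrees(YAW)
    f=s['contact_force']; c,sn=np.cos(YAW),np.sin(YAW)
    print('t',round(s['time_s'],2),'loc',loc(s['tool_pos']).round(1),'z',s['tool_pos'][2].round(4),'w',s['tool_pos'].round(4),'ty ang vs shifter',t(R[:,1]).round(2),'zax',R[:,2].round(3),'Floc',np.round([c*f[0]+sn*f[1],-sn*f[0]+c*f[1],f[2]],1),'grip',round(s['grip_width'],3)); return s,R
def goto(x,y,z,ang=90):
    "print needed tool-frame command units to local x,y (mm), z (m)"
    s,R=st(); d=np.r_[wld(x,y),z]-s['tool_pos']; print('shift units',(R.T@d/.25).round(4))
    a=np.radians(ang)+YAW; yt=np.array([np.cos(a),np.sin(a),0]); zt=np.array([0,0,-1.]); T=np.c_[np.cross(yt,zt),yt,zt]
    print('turn units',(Q.from_matrix(R.T@T).as_rotvec()/np.radians(120)).round(4))
E
python3 - <<'E'
from h import *
for n,u,v in(('scene',269.6,228.7),('top',284.6,175)):
    c=dict(np.load(n+'0.npz')); print(n,w(c,u,v,.134), loc(w(c,u,v,.134)))
for n,u,v in(('scene',269.6,228.7),('top',284.6,175)):
    # project expected second knob centre
    c=dict(np.load(n+'0.npz')); R=Q.from_quat(c['rotation']).as_matrix()
    for X in((-44,42,.227),(-35,42,.228),(0,42,.232),(0,0,.134)):
        p=R.T@(np.r_[wld(*X[:2]),X[2]]-c['eye']); print(n,X,c['cx']-c['fx']*p[0]/p[2],c['cy']+c['fy']*p[1]/p[2])
goto(-100,42,.33)
E
```

```text
scene [ 0.57044688 -0.00178313  0.134     ] [ 0.56456782 -3.08554085]
top [ 0.57164698 -0.00205821  0.134     ] [ 1.63073013 -3.70133216]
scene (-44, 42, 0.227) 257.41004017606093 194.72851764882859
scene (-35, 42, 0.228) 260.6716277555963 195.101095884794
scene (0, 42, 0.232) 273.4647586300923 196.53946133287252
scene (0, 0, 0.134) 269.61577878484934 227.7240641159982
top (-44, 42, 0.227) 274.7322178220061 188.7459226911643
top (-35, 42, 0.228) 273.8569109383199 185.61204430661473
top (0, 42, 0.232) 270.45797301905145 173.43376039749822
top (0, 0, 0.134) 283.5654056320028 175.8409384265002
t 0.1 loc [-222.4  672.5] z 0.2303 w [0.1587 0.5784 0.2303] ty ang vs shifter 57.56 zax [-0.001 -0.002 -1.   ] Floc [ 0.4 -0.   0.6] grip 0.086
shift units [-1.7662 -1.8664 -0.3959]
turn units [-0.0008 -0.0003 -0.2704]
```

```bash
sed -i 's/C=np.array.*; YAW/C=np.array([.570,.000]); YAW/' h.py; python3 -m jog '[[0,0,-0.0676,0,0,-0.2,-1],[0,0,-0.0676,0,0,-0.2,-1],[0,0,-0.0676,0,0,0,-1],[0,0,-0.0676,0,0,0,-1],[0,0,0,0,0,0,-1]]'; python3 -c "
from h import *
goto(-110,42,.33)"
```

```text
time_s: 0.6
tool_pos: [0.158, 0.5763, 0.3248]
tool_rot: [-0.159, 0.987, -0.008, -0.004]
contact_force: [0.2, 0.4, -0.4]
grip_width: 0.0125
t 0.6 loc [-224.4  671.9] z 0.3248 w [0.158  0.5763 0.3248] ty ang vs shifter 91.21 zax [-0.006 -0.018 -1.   ] Floc [ 0.3  0.4 -0.4] grip 0.012
shift units [-0.4043 -2.5288  0.0123]
turn units [-0.0072 -0.0053  0.01  ]
```

```bash
python3 -m jog '[[0,0,0.01,-0.031,-0.19,0,-1],[0,0,0,-0.031,-0.19,0,-1],[0,0,0,-0.031,-0.19,0,-1],[0,0,0,-0.031,-0.19,0,-1],[0,0,0,-0.031,-0.19,0,-1],[0,0,0,-0.031,-0.19,0,-1],[0,0,0,-0.031,-0.19,0,-1],[0,0,0,-0.031,-0.19,0,-1],[0,0,0,-0.031,-0.19,0,-1],[0,0,0,-0.031,-0.19,0,-1],[0,0,0,0,0,0,-1],[0,0,0,0,0,0,-1]]'; python3 -c "
from h import *
goto(-110,42,.30)"
```

```text
time_s: 1.8
tool_pos: [0.3692, 0.1247, 0.3191]
tool_rot: [-0.123, 0.992, -0.016, -0.011]
contact_force: [-0.0, -0.1, -0.5]
grip_width: -0.0001
t 1.8 loc [-155.3  178.2] z 0.3191 w [0.3692 0.1247 0.3191] ty ang vs shifter 87.01 zax [-0.018 -0.035 -0.999] Floc [-0.1 -0.1 -0.5] grip -0.0
shift units [-0.2118 -0.5322  0.0869]
turn units [-0.0139 -0.013  -0.0251]
```

```bash
python3 -m jog '[[-0.014,-0.013,-0.025,-0.07,-0.18,0,-1],[0,0,0,-0.07,-0.18,0.03,-1],[0,0,0,-0.07,-0.18,0.03,-1],[0,0,0,0,0,0,-1],[0,0,0,0,0,0,-1]]'; python3 -c "
from h import *
goto(-110,42,.21)"
```

```text
time_s: 2.3
tool_pos: [0.4591, 0.0155, 0.3021]
tool_rot: [-0.153, 0.988, 0.002, -0.001]
contact_force: [-0.4, 0.9, 0.8]
grip_width: 0.0001
t 2.3 loc [-101.5   47.4] z 0.3021 w [0.4591 0.0155 0.3021] ty ang vs shifter 90.49 zax [-0.002  0.005 -1.   ] Floc [-0.1  1.   0.8] grip 0.0
shift units [ 0.0341 -0.0231  0.3684]
turn units [ 0.0024 -0.0004  0.0041]
```

```bash
python3 -m jog '[[0.002,0,0.004,0.034,-0.023,0.1,-1],[0,0,0,0,0,0.14,-1],[0,0,0,0,0,0.12,-1],[0,0,0,0,0,0,-1],[0,0,0,0,0,0,-1]]'; python3 -c "
from h import *
goto(-82,42,.207)
snap('scene','s1')
c=np.load('s1.npz')['image'][150:290,200:330,::-1]; cv2.imwrite('pics/s1c.png',cv2.resize(c,None,fx=4.2,fy=4.2,interpolation=2))"
```

```text
time_s: 2.8
tool_pos: [0.4511, 0.0166, 0.212]
tool_rot: [-0.152, 0.988, 0.001, 0.001]
contact_force: [-0.4, 0.1, 0.5]
grip_width: -0.0001
t 2.8 loc [-108.8   50.8] z 0.212 w [0.4511 0.0166 0.212 ] ty ang vs shifter 90.44 zax [ 0.002  0.002 -1.   ] Floc [-0.3  0.2  0.5] grip -0.0
shift units [-0.1068 -0.0361  0.0204]
turn units [0.0007 0.0015 0.0037]
```

View pics/s1c.png

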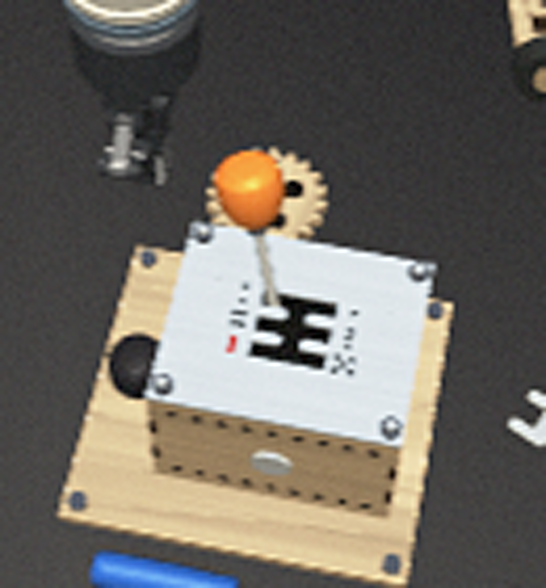

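The shut fingers, around crop (135,160), stand clear on the near side of the knob at (250,190). I'll centre them in y and approach.

```bash
python3 -m jog '[[0,0.001,0.004,-0.05,-0.036,0.02,-1],[0,0,0,-0.02,0,0,-1],[0,0,0,0,0,0,-1]]'; python3 -c "
from h import *
goto(-74,42,.207)"
```

```text
time_s: 3.15
tool_pos: [0.4724, 0.0152, 0.2133]
tool_rot: [-0.149, 0.989, 0.0, 0.004]
contact_force: [0.3, 0.5, 0.2]
grip_width: -0.0001
t 3.15 loc [-88.8  43.2] z 0.2133 w [0.4724 0.0152 0.2133] ty ang vs shifter 90.09 zax [ 0.008  0.002 -1.   ] Floc [0.4 0.4 0.2] grip -0.0
shift units [-0.059  -0.005   0.0256]
turn units [-0.0003  0.0041  0.0007]
```

```bash
python3 -m jog '[[0,0.004,0,-0.025,-0.005,0.02,-1],[0,0,0,-0.02,0,0,-1],[0,0,0,0,0,0,-1]]'; python3 -c "
from h import *
goto(-60,42,.207)"
```

```text
time_s: 3.45
tool_pos: [0.4848, 0.0181, 0.2106]
tool_rot: [-0.15, 0.989, -0.001, 0.002]
contact_force: [0.2, -0.3, 0.3]
grip_width: -0.0001
t 3.45 loc [-76.1  42.4] z 0.2106 w [0.4848 0.0181 0.2106] ty ang vs shifter 90.12 zax [ 0.003 -0.001 -1.   ] Floc [ 0.2 -0.3  0.3] grip -0.0
shift units [-0.0645 -0.0015  0.0146]
turn units [-0.0008  0.0013  0.001 ]
```

```bash
python3 -m jog '[[0,0,0,-0.02,0,0.012,-1],[0,0,0,-0.02,0,0,-1]]'; python3 -c "
from h import *
goto(-60,42,.207)";python3 -m jog '[[0,0,0,-0.02,0,0,-1],[0,0,0,-0.02,0,0,-1]]'; python3 -c "
from h import *
goto(-60,42,.207)"
```

```text
time_s: 3.65
tool_pos: [0.4937, 0.0209, 0.2081]
tool_rot: [-0.149, 0.989, -0.001, 0.0]
contact_force: [-5.3, -1.2, 3.5]
grip_width: 0.0002
t 3.65 loc [-66.8  42.4] z 0.2081 w [0.4937 0.0209 0.2081] ty ang vs shifter 90.09 zax [ 0.001 -0.001 -1.   ] Floc [-5.5  0.4  3.5] grip 0.0
shift units [-0.0272 -0.0018  0.0044]
turn units [-0.0008  0.0003  0.0008]
time_s: 3.85
tool_pos: [0.5026, 0.0238, 0.2088]
tool_rot: [-0.149, 0.989, -0.001, -0.001]
contact_force: [-4.5, -0.7, 4.1]
grip_width: 0.0001
t 3.85 loc [-57.4  42.5] z 0.2088 w [0.5026 0.0238 0.2088] ty ang vs shifter 90.06 zax [-0.001 -0.002 -1.   ] Floc [-4.5  0.6  4.1] grip 0.0
shift units [ 0.0103 -0.0022  0.0074]
turn units [-0.0008 -0.0009  0.0005]
```

Contact made at about 4.5 N. I'll measure the knob against the tool.

```bash
cat >> h.py <<'E'
def knob(f):
    "fit (shift,select) by comparing orange mask centroid with projected knob, scene+top"
    from scipy.optimize import least_squares
    obs=[];cs=[]
    for n in('scene','top'):
        c=snap(n,f'{f}_{n}'); im=c['image'].astype(int); H,W=im.shape[:2]
        o=((im[...,0]>150)&(im[...,2]<110)&(im[...,0]-im[...,1]>55)&(im[...,0]-im[...,2]>90)).astype(np.uint8)
        p=proj(c,np.r_[wld(0,20),.23]); m=np.zeros_like(o); cv2.circle(m,(int(p[0]),int(p[1])),45,1,-1); o&=m
        k,l,s,ce=cv2.connectedComponentsWithStats(o); i=1+s[1:,4].argmax(); x,y,ww,hh,a=s[i]
        obs.append((n,x,x+ww,y,y+hh,a,ce[i].round(1))); cs.append(c)
        q=c['image'][max(0,int(p[1])-60):int(p[1])+70,max(0,int(p[0])-70):int(p[0])+70,::-1]
        cv2.imwrite(f'pics/{f}_{n}c.png',cv2.resize(q,None,fx=4,fy=4,interpolation=2))
    for o in obs: print(o)
    for X in((-44,42,.227),(-22,42,.231),(0,42,.232),(0,21,.236),(0,0,.237),(22,0,.236),(45,0,.232)):
        print(X,[np.round(proj(c,np.r_[wld(*X[:2]),X[2]+.004]),1) for c in cs])
def proj(c,P):
    R=Q.from_quat(c['rotation']).as_matrix(); p=R.T@(np.asarray(P)-c['eye']); return c['cx']-c['fx']*p[0]/p[2],c['cy']+c['fy']*p[1]/p[2]
E
python3 -c "
from h import *
knob('k1')"
```

```text
Traceback (most recent call last):
  File "h.py", line 39, in knob
    k,l,s,ce=cv2.connectedComponentsWithStats(o); i=1+s[1:,4].argmax(); x,y,ww,hh,a=s[i]
                                                      ~~~~~~~~~~~~~~^^
ValueError: attempt to get argmax of an empty sequence
```

View pics/k1_scenec.png

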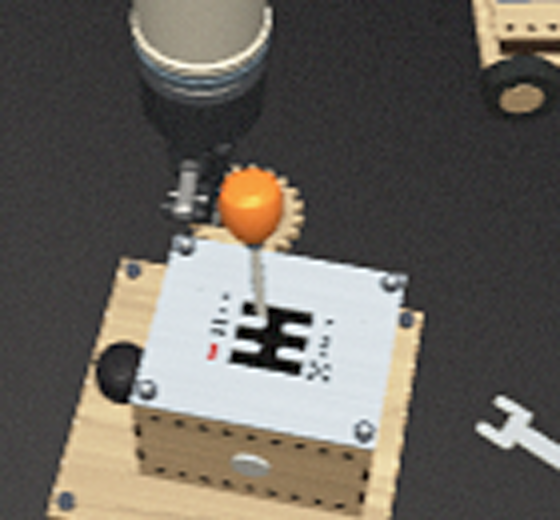

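```bash
sed -i "s/for n in('scene','top'):\$/for n in('scene',):/" h.py; python3 -c "
from h import *
st();knob('k2')"
```

```text
t 3.95 loc [-57.   42.6] z 0.2086 w [0.503  0.0239 0.2086] ty ang vs shifter 90.08 zax [-0.001 -0.002 -1.   ] Floc [-3.9  0.6  3.3] grip 0.0
('scene', np.int32(257), np.int32(273), np.int32(186), np.int32(204), np.int32(220), array([264.6, 194.4]))
(-44, 42, 0.227) [array([257.5, 194.3])]
(-22, 42, 0.231) [array([265.6, 194.9])]
(0, 42, 0.232) [array([273.7, 196.1])]
(0, 21, 0.236) [array([272.2, 201.8])]
(0, 0, 0.237) [array([270.7, 208.3])]
(22, 0, 0.236) [array([279., 210.])]
(45, 0, 0.232) [array([287.7, 212.4])]
```

```bash
python3 -m jog '[[0,0,0,-0.02,0,0,-1],[0,0,0,-0.02,0,0,-1],[0,0,0,-0.02,0,0,-1],[0,0,0,-0.006,0,0,-1],[0,0,0,0,0,0,-1]]'; python3 -c "
from h import *
goto(-34,42,.207);knob('k3')"
```

```text
time_s: 4.5
tool_pos: [0.5189, 0.0289, 0.209]
tool_rot: [-0.149, 0.989, -0.001, -0.001]
contact_force: [-4.2, -0.9, 2.8]
grip_width: -0.0
t 4.5 loc [-40.3  42.7] z 0.209 w [0.5189 0.0289 0.209 ] ty ang vs shifter 90.07 zax [-0.001 -0.002 -1.   ] Floc [-4.3  0.4  2.8] grip -0.0
shift units [-0.0252 -0.0026  0.0078]
turn units [-0.0007 -0.0009  0.0006]
('scene', np.int32(263), np.int32(279), np.int32(187), np.int32(205), np.int32(215), array([270.7, 195. ]))
(-44, 42, 0.227) [array([257.5, 194.3])]
(-22, 42, 0.231) [array([265.6, 194.9])]
(0, 42, 0.232) [array([273.7, 196.1])]
(0, 21, 0.236) [array([272.2, 201.8])]
(0, 0, 0.237) [array([270.7, 208.3])]
(22, 0, 0.236) [array([279., 210.])]
(45, 0, 0.232) [array([287.7, 212.4])]
```

View pics/k3_scenec.png

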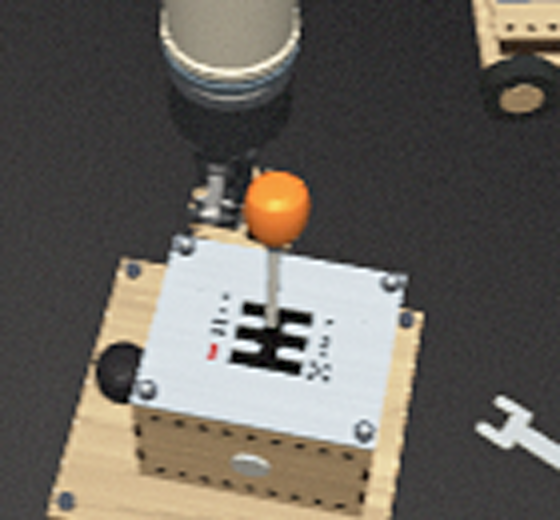

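```bash
python3 -m jog '[[0,0,0,-0.018,0,0,-1],[0,0,0,-0.008,0,0,-1],[0,0,0,0,0,0,-1]]'; python3 -c "
from h import *
goto(-60,42,.207);knob('k4')"
```

```text
time_s: 4.85
tool_pos: [0.5252, 0.0309, 0.2088]
tool_rot: [-0.149, 0.989, -0.001, -0.001]
contact_force: [-3.9, -0.5, 3.1]
grip_width: -0.0002
t 4.85 loc [-33.7  42.7] z 0.2088 w [0.5252 0.0309 0.2088] ty ang vs shifter 90.07 zax [-0.002 -0.002 -1.   ] Floc [-3.8  0.7  3.1] grip -0.0
shift units [ 0.1052 -0.0026  0.0075]
turn units [-0.0007 -0.001   0.0006]
('scene', np.int32(266), np.int32(282), np.int32(187), np.int32(205), np.int32(214), array([273.1, 195.5]))
(-44, 42, 0.227) [array([257.5, 194.3])]
(-22, 42, 0.231) [array([265.6, 194.9])]
(0, 42, 0.232) [array([273.7, 196.1])]
(0, 21, 0.236) [array([272.2, 201.8])]
(0, 0, 0.237) [array([270.7, 208.3])]
(22, 0, 0.236) [array([279., 210.])]
(45, 0, 0.232) [array([287.7, 212.4])]
```

View pics/k4_scenec.png

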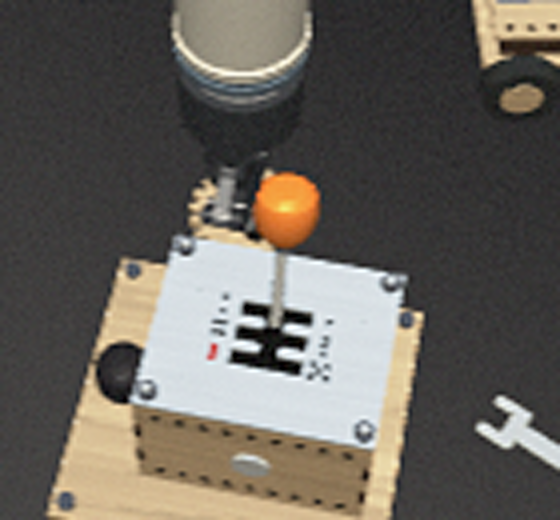

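The knob sits in neutral left: its box centre is at (274,196) against an expected (273.7,196.1). Backing off and going round to its left side.

```bash
python3 -m jog '[[0,0,0,0.1,0,0,-1],[0,0,0,0.08,0,0,-1],[0,0,0,0,0.12,0,-1],[0,0,0,0,0.18,0,-1],[0,0,0,0,0,0,-1],[0,0,0,0,0,0,-1]]'; python3 -c "
from h import *
goto(0,100,.209);knob('k5')"
```

```text
time_s: 5.5
tool_pos: [0.4608, 0.0908, 0.2056]
tool_rot: [-0.149, 0.989, -0.001, 0.002]
contact_force: [-0.1, -0.2, -0.3]
grip_width: 0.0001
t 5.5 loc [-77.7 118.9] z 0.2056 w [0.4608 0.0908 0.2056] ty ang vs shifter 90.0 zax [ 0.003 -0.001 -1.   ] Floc [-0.1 -0.2 -0.3] grip 0.0
shift units [-0.3108 -0.0757 -0.0124]
turn units [-0.0007  0.0014  0.    ]
('scene', np.int32(265), np.int32(282), np.int32(187), np.int32(205), np.int32(215), array([273.1, 195.4]))
(-44, 42, 0.227) [array([257.5, 194.3])]
(-22, 42, 0.231) [array([265.6, 194.9])]
(0, 42, 0.232) [array([273.7, 196.1])]
(0, 21, 0.236) [array([272.2, 201.8])]
(0, 0, 0.237) [array([270.7, 208.3])]
(22, 0, 0.236) [array([279., 210.])]
(45, 0, 0.232) [array([287.7, 212.4])]
```

```bash
python3 -m jog '[[0,0.001,0,-0.15,0,-0.005,-1],[0,0,0,-0.16,0,0,-1],[0,0,0,0,0,0,-1],[0,0,0,0,0,0,-1]]'; python3 -c "
from h import *
goto(0,95,.209)"
```

```text
time_s: 5.95
tool_pos: [0.5384, 0.1105, 0.2034]
tool_rot: [-0.146, 0.989, -0.001, -0.001]
contact_force: [0.0, 0.4, 0.2]
grip_width: 0.0005
t 5.95 loc [  2.3 114.9] z 0.2034 w [0.5384 0.1105 0.2034] ty ang vs shifter 89.73 zax [-0.002 -0.002 -1.   ] Floc [0.1 0.4 0.2] grip 0.001
shift units [ 0.0088 -0.0798 -0.0221]
turn units [-0.0007 -0.0013 -0.0022]
```

```bash
python3 -m jog '[[0,-0.001,-0.002,0.008,-0.06,-0.02,-1],[0,0,0,0,-0.03,0,-1],[0,0,0,0,0,0,-1]]'; python3 -c "
from h import *
goto(0,82,.209)"
```

```text
time_s: 6.25
tool_pos: [0.5425, 0.0858, 0.2083]
tool_rot: [-0.147, 0.989, -0.001, -0.0]
contact_force: [-0.1, -0.4, 0.2]
grip_width: -0.0004
t 6.25 loc [-1.  90.1] z 0.2083 w [0.5425 0.0858 0.2083] ty ang vs shifter 89.85 zax [-0.    -0.002 -1.   ] Floc [-0.2 -0.3  0.2] grip -0.0
shift units [-0.0042 -0.0322 -0.0027]
turn units [-0.0007 -0.0004 -0.0013]
```

```bash
python3 -m jog '[[0,0,0,-0.004,-0.02,0,-1],[0,0,0,0,-0.02,0,-1],[0,0,0,0,0,0,-1]]'; python3 -c "
from h import *
goto(0,60,.209)";  python3 -m jog '[[0,0,0,0,-0.02,0,-1],[0,0,0,0,-0.02,0,-1],[0,0,0,0,0,0,-1]]'; python3 -c "
from h import *
goto(0,60,.209);knob('k6')"
```

```text
time_s: 6.55
tool_pos: [0.546, 0.0761, 0.2096]
tool_rot: [-0.147, 0.989, -0.0, 0.001]
contact_force: [-0.5, 1.5, -0.1]
grip_width: 0.0003
t 6.55 loc [-0.5 79.8] z 0.2096 w [0.546  0.0761 0.2096] ty ang vs shifter 89.82 zax [ 0.002 -0.    -1.   ] Floc [-0.   1.5 -0.1] grip 0.0
shift units [-0.0023 -0.0791  0.0026]
turn units [-0.0003  0.0009 -0.0015]
time_s: 6.85
tool_pos: [0.5489, 0.0684, 0.2119]
tool_rot: [-0.149, 0.989, 0.001, 0.003]
contact_force: [-0.0, 2.0, 0.2]
grip_width: 0.0003
t 6.85 loc [-0.  71.5] z 0.2119 w [0.5489 0.0684 0.2119] ty ang vs shifter 90.0 zax [ 0.005  0.004 -1.   ] Floc [0.6 1.9 0.2] grip 0.0
shift units [-0.0001 -0.0462  0.0114]
turn units [ 0.001   0.0026 -0.    ]
('scene', np.int32(265), np.int32(281), np.int32(192), np.int32(207), np.int32(180), array([272.4, 198.7]))
(-44, 42, 0.227) [array([257.5, 194.3])]
(-22, 42, 0.231) [array([265.6, 194.9])]
(0, 42, 0.232) [array([273.7, 196.1])]
(0, 21, 0.236) [array([272.2, 201.8])]
(0, 0, 0.237) [array([270.7, 208.3])]
(22, 0, 0.236) [array([279., 210.])]
(45, 0, 0.232) [array([287.7, 212.4])]
```

View pics/k6_scenec.png

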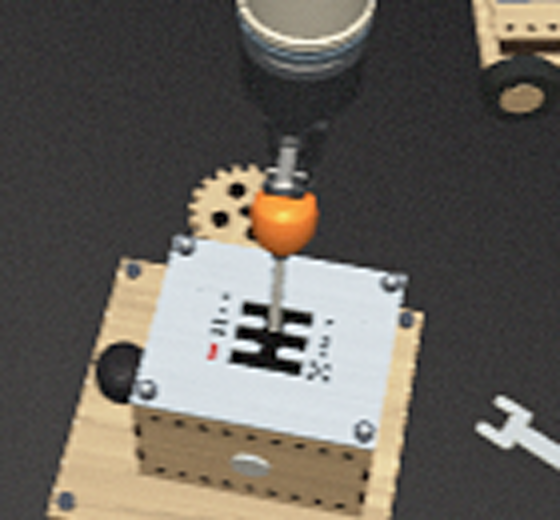

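```bash
python3 -m jog '[[0,0.002,0,0,-0.024,0.008,-1],[0,0,0,0,-0.024,0,-1],[0,0,0,0,-0.024,0,-1]]'; python3 -c "
from h import *
goto(0,38,.209)";  python3 -m jog '[[0,0,0,0,-0.024,0,-1],[0,0,0,0,-0.012,0,-1],[0,0,0,0,0,0,-1]]'; python3 -c "
from h import *
goto(0,38,.209);knob('k7')"
```

```text
time_s: 7.2
tool_pos: [0.5547, 0.0533, 0.2144]
tool_rot: [-0.15, 0.989, 0.002, 0.003]
contact_force: [-2.6, 3.8, 5.5]
grip_width: -0.0001
t 7.2 loc [ 1.  55.4] z 0.2144 w [0.5547 0.0533 0.2144] ty ang vs shifter 90.21 zax [ 0.006  0.006 -1.   ] Floc [-1.4  4.4  5.5] grip -0.0
shift units [ 0.0046 -0.0698  0.0212]
turn units [0.0017 0.0035 0.0017]
time_s: 7.5
tool_pos: [0.5579, 0.0434, 0.2154]
tool_rot: [-0.15, 0.989, 0.002, 0.004]
contact_force: [-1.5, 2.0, 4.3]
grip_width: -0.0001
t 7.5 loc [ 1.2 45. ] z 0.2154 w [0.5579 0.0434 0.2154] ty ang vs shifter 90.18 zax [ 0.007  0.005 -1.   ] Floc [-0.8  2.4  4.3] grip -0.0
shift units [ 0.0051 -0.0282  0.0255]
turn units [0.0013 0.0042 0.0015]
('scene', np.int32(263), np.int32(279), np.int32(199), np.int32(214), np.int32(169), array([270.5, 205.9]))
(-44, 42, 0.227) [array([257.5, 194.3])]
(-22, 42, 0.231) [array([265.6, 194.9])]
(0, 42, 0.232) [array([273.7, 196.1])]
(0, 21, 0.236) [array([272.2, 201.8])]
(0, 0, 0.237) [array([270.7, 208.3])]
(22, 0, 0.236) [array([279., 210.])]
(45, 0, 0.232) [array([287.7, 212.4])]
```

View pics/k7_scenec.png

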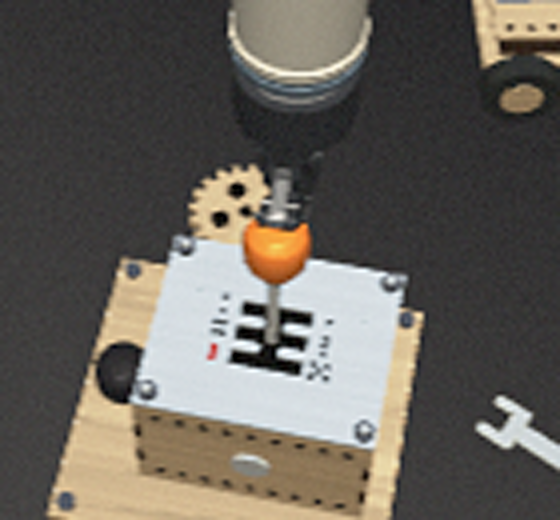

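```bash
python3 -m jog '[[0,0.003,0,0.002,-0.02,0.008,-1],[0,0,0,0,-0.012,0.005,-1],[0,0,0,0,0,0,-1]]'; python3 -c "
from h import *
goto(0,38,.209);knob('k8')"
```

```text
time_s: 7.85
tool_pos: [0.5607, 0.0356, 0.2159]
tool_rot: [-0.15, 0.989, 0.001, 0.004]
contact_force: [-2.2, 1.8, 1.2]
grip_width: 0.0001
t 7.85 loc [ 1.6 36.8] z 0.2159 w [0.5607 0.0356 0.2159] ty ang vs shifter 90.21 zax [ 0.007  0.003 -1.   ] Floc [-1.5  2.4  1.2] grip 0.0
shift units [0.0067 0.0048 0.0274]
turn units [0.0005 0.0037 0.0017]
('scene', np.int32(262), np.int32(279), np.int32(201), np.int32(216), np.int32(170), array([270. , 208.4]))
(-44, 42, 0.227) [array([257.5, 194.3])]
(-22, 42, 0.231) [array([265.6, 194.9])]
(0, 42, 0.232) [array([273.7, 196.1])]
(0, 21, 0.236) [array([272.2, 201.8])]
(0, 0, 0.237) [array([270.7, 208.3])]
(22, 0, 0.236) [array([279., 210.])]
(45, 0, 0.232) [array([287.7, 212.4])]
```

View pics/k8_scenec.png

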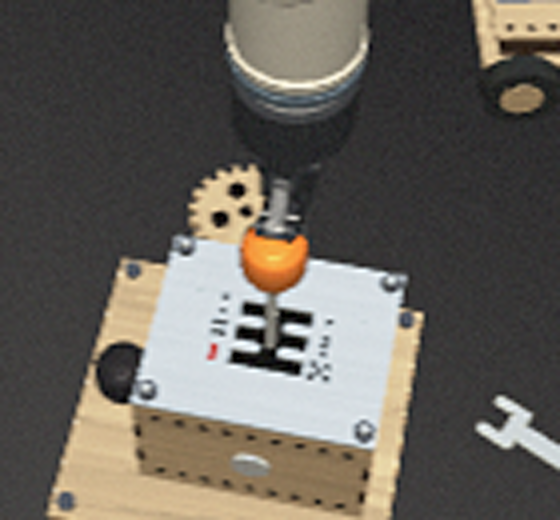

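```bash
python3 -m jog '[[0,0.002,0,0,0.1,0,-1],[0,0,0,0,0.16,0,-1],[0,0,0,0,0.12,0,-1],[0,0,0,0,0,0,-1]]'; python3 -c "
from h import *
goto(-90,110,.209);knob('k9'); snap('top','k9_top')
c=np.load('k9_top.npz')['image'][125:245,215:355,::-1]; cv2.imwrite('pics/k9_topc.png',cv2.resize(c,None,fx=5,fy=5,interpolation=2))
"
```

```text
time_s: 8.3
tool_pos: [0.5321, 0.1259, 0.2104]
tool_rot: [-0.148, 0.989, -0.001, -0.001]
contact_force: [-0.8, -0.7, 0.2]
grip_width: 0.0001
t 8.3 loc [  0.8 131.4] z 0.2104 w [0.5321 0.1259 0.2104] ty ang vs shifter 89.88 zax [-0.002 -0.003 -1.   ] Floc [-1.  -0.4  0.2] grip 0.0
shift units [ 0.3629 -0.0865  0.0068]
turn units [-0.001  -0.0014 -0.001 ]
('scene', np.int32(262), np.int32(279), np.int32(199), np.int32(216), np.int32(219), array([270.2, 206.7]))
(-44, 42, 0.227) [array([257.5, 194.3])]
(-22, 42, 0.231) [array([265.6, 194.9])]
(0, 42, 0.232) [array([273.7, 196.1])]
(0, 21, 0.236) [array([272.2, 201.8])]
(0, 0, 0.237) [array([270.7, 208.3])]
(22, 0, 0.236) [array([279., 210.])]
(45, 0, 0.232) [array([287.7, 212.4])]
```

View pics/k9_scenec.png

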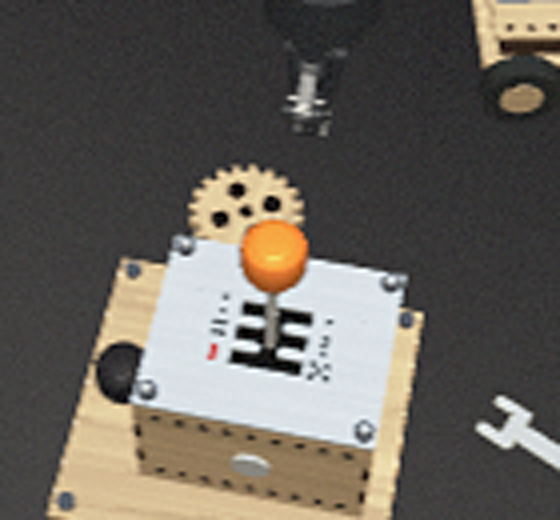

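View pics/k9_topc.png

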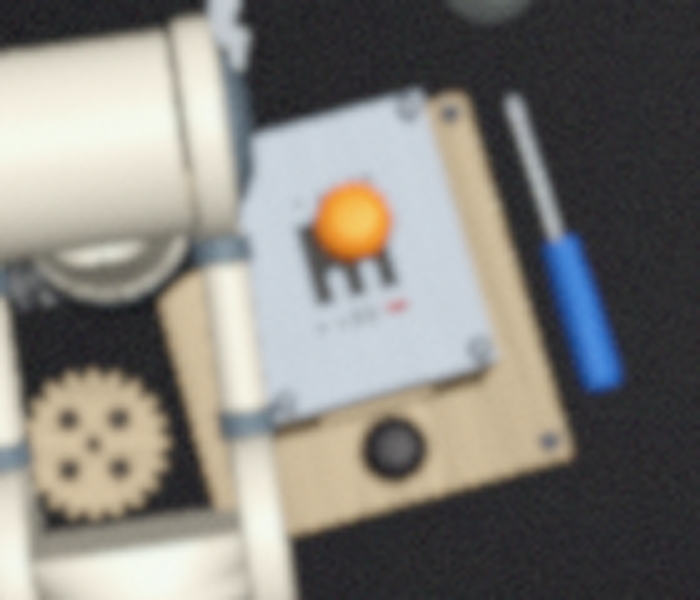

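```bash
python3 -c "
from h import *
t=dict(np.load('k9_top.npz'));s=dict(np.load('k9_scene.npz'))
p=proj(s,np.r_[wld(0,20),.23]); ox,oy=int(p[0])-70,int(p[1])-60
for y in (0,5,10,-5):
  a=y/42*.22
  print(y,'top',np.round(proj(t,np.r_[wld(0,y),.241]),1),'scene',np.round(proj(s,np.r_[wld(0,y),.241]),1),'rod at plate crop',(np.array(proj(s,np.r_[wld(0,y*20/42),.134]))-[ox,oy])*4)
im=t['image'].astype(int);o=((im[...,0]>170)&(im[...,2]<110)&(im[...,0]-im[...,1]>55)).astype(np.uint8);o[:,:250]=0;o[:,320:]=0;o[:140]=0;o[200:]=0
print(cv2.connectedComponentsWithStats(o)[2:])
q=s['image'][215:250,245:300,::-1]; cv2.imwrite('pics/k9z.png',cv2.resize(q,None,fx=12,fy=12,interpolation=2))
"
```

```text
0 top [285.5 168.4] scene [270.7 208.3] rod at plate crop [271.0380489  336.58769609]
5 top [283.7 168.9] scene [271.1 206.7] rod at plate crop [271.68927619 333.69192494]
10 top [282.  169.4] scene [271.4 205.1] rod at plate crop [272.33893197 330.80314177]
-5 top [287.2 168. ] scene [270.3 209.9] rod at plate crop [270.38524438 339.49048059]
(array([[     0,      0,    512,    384, 196478],
       [   278,    162,     15,     15,    130]], dtype=int32), array([[255.48052199, 191.51478537],
       [284.93846154, 169.15384615]]))
```

View pics/k9z.png

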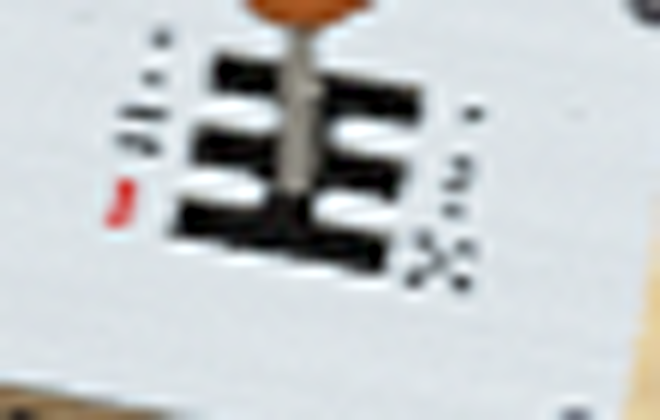

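The knob is now in neutral middle: top view box centre (285.5,169.5) against a predicted (285.5,168.4), and the rod enters the middle slot row. Going round to the near side.

```bash
python3 -m jog '[[0,0,0,0.18,0,0,-1],[0,0,0,0.19,0,0,-1],[0,0,0,0,0,0,-1],[0,0,0,0,0,0,-1],[0,0,0,0,-0.18,0,-1],[0,0,0,0,-0.18,0,-1],[0,0,0,0,-0.14,0,-1],[0,0,0,0,0,0,-1],[0,0,0,0,0,0,-1]]'; python3 -c "
from h import *
goto(-50,0,.209)"
```

```text
time_s: 9.3
tool_pos: [0.4832, -0.0356, 0.203]
tool_rot: [-0.143, 0.99, -0.005, -0.007]
contact_force: [0.8, 0.7, 0.1]
grip_width: 0.0001
t 9.3 loc [-93.5  -8.5] z 0.203 w [ 0.4832 -0.0356  0.203 ] ty ang vs shifter 89.39 zax [-0.013 -0.012 -1.   ] Floc [1.  0.4 0.1] grip 0.0
shift units [-0.1731  0.0357 -0.0268]
turn units [-0.0036 -0.0074 -0.0051]
```

```bash
python3 -m jog '[[-0.0036,-0.0074,-0.005,0,0.035,-0.02,-1],[0,0,0,-0.08,0,0,-1],[0,0,0,-0.05,0,0,-1],[0,0,0,0,0,0,-1]]'; python3 -c "
from h import *
goto(-35,0,.209)"
```

```text
time_s: 9.7
tool_pos: [0.5131, -0.0136, 0.2095]
tool_rot: [-0.151, 0.989, 0.001, 0.001]
contact_force: [-0.0, -0.5, 0.2]
grip_width: -0.0001
t 9.7 loc [-58.4   3.7] z 0.2095 w [ 0.5131 -0.0136  0.2095] ty ang vs shifter 90.23 zax [ 0.002  0.003 -1.   ] Floc [-0.2 -0.4  0.2] grip -0.0
shift units [-0.0934 -0.0153  0.0021]
turn units [0.001  0.0015 0.0019]
```

```bash
python3 -m jog '[[0,0.001,0.002,-0.05,-0.012,0.002,-1],[0,0,0,-0.02,0,0,-1],[0,0,0,0,0,0,-1]]'; python3 -c "
from h import *
goto(-35,0,.209)"; python3 -m jog '[[0,0,0,-0.02,0,0,-1],[0,0,0,-0.02,0,0,-1],[0,0,0,-0.02,0,0,-1]]'; python3 -c "
from h import *
goto(11,0,.209)"
```

```text
time_s: 10.0
tool_pos: [0.5303, -0.0089, 0.2098]
tool_rot: [-0.151, 0.989, 0.001, 0.0]
contact_force: [0.6, -0.1, -0.3]
grip_width: -0.0002
t 10.0 loc [-40.5   3.2] z 0.2098 w [ 0.5303 -0.0089  0.2098] ty ang vs shifter 90.23 zax [ 0.     0.003 -1.   ] Floc [ 0.5 -0.3 -0.3] grip -0.0
shift units [-0.022  -0.0128  0.0032]
turn units [0.0012 0.0004 0.0019]
time_s: 10.3
tool_pos: [0.5435, -0.0044, 0.2109]
tool_rot: [-0.151, 0.989, 0.001, -0.001]
contact_force: [-3.2, -1.2, 2.3]
grip_width: 0.0
t 10.3 loc [-26.6   3.6] z 0.2109 w [ 0.5435 -0.0044  0.2109] ty ang vs shifter 90.22 zax [-0.001  0.002 -1.   ] Floc [-3.4 -0.2  2.3] grip 0.0
shift units [-0.1505 -0.0151  0.0073]
turn units [ 0.001  -0.0004  0.0019]
```

```bash
python3 -m jog '[[0,0,0,-0.02,0,0,-1],[0,0,0,-0.02,0,0,-1],[0,0,0,-0.016,0,0,-1]]'; python3 -c "
from h import *
goto(11,0,.209);knob('k10')"
```

```text
time_s: 10.6
tool_pos: [0.5574, -0.0002, 0.2114]
tool_rot: [-0.15, 0.989, 0.001, -0.001]
contact_force: [-3.9, -1.6, 2.4]
grip_width: 0.0002
t 10.6 loc [-12.1   3.5] z 0.2114 w [ 5.574e-01 -2.000e-04  2.114e-01] ty ang vs shifter 90.18 zax [-0.002  0.001 -1.   ] Floc [-4.2 -0.3  2.4] grip 0.0
shift units [-0.0924 -0.0143  0.0094]
turn units [ 0.001  -0.0009  0.0015]
('scene', np.int32(271), np.int32(287), np.int32(201), np.int32(218), np.int32(214), array([278.5, 208.4]))
(-44, 42, 0.227) [array([257.5, 194.3])]
(-22, 42, 0.231) [array([265.6, 194.9])]
(0, 42, 0.232) [array([273.7, 196.1])]
(0, 21, 0.236) [array([272.2, 201.8])]
(0, 0, 0.237) [array([270.7, 208.3])]
(22, 0, 0.236) [array([279., 210.])]
(45, 0, 0.232) [array([287.7, 212.4])]
```

View pics/k10_scenec.png

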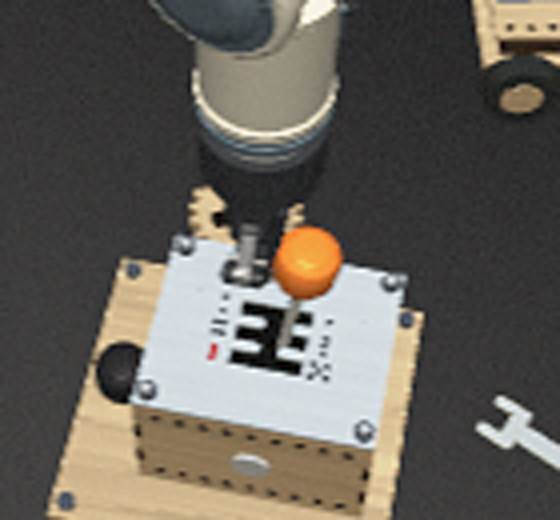

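The lever is sliding into third. Knob x is about +21, at about 4 N.

```bash
python3 -m jog '[[0,0,0,-0.02,0,0.004,-1],[0,0,0,-0.02,0,0,-1],[0,0,0,-0.02,0,0,-1]]'; python3 -c "
from h import *
goto(11,0,.209)"; python3 -m jog '[[0,0,0,-0.012,0,0,-1],[0,0,0,-0.012,0,0,-1]]'; python3 -c "
from h import *
goto(11,0,.209);knob('k11')"
```

```text
time_s: 10.95
tool_pos: [0.5729, 0.0046, 0.2098]
tool_rot: [-0.15, 0.989, 0.001, -0.001]
contact_force: [-3.4, -1.4, 0.7]
grip_width: -0.0001
t 10.95 loc [4.1 3.5] z 0.2098 w [0.5729 0.0046 0.2098] ty ang vs shifter 90.18 zax [-0.003  0.001 -1.   ] Floc [-3.6 -0.4  0.7] grip -0.0
shift units [-0.0274 -0.0142  0.0033]
turn units [ 0.0011 -0.001   0.0015]
time_s: 11.15
tool_pos: [0.5794, 0.0066, 0.2092]
tool_rot: [-0.15, 0.989, 0.001, -0.002]
contact_force: [-2.6, -1.5, 1.2]
grip_width: -0.0003
t 11.15 loc [10.9  3.6] z 0.2092 w [0.5794 0.0066 0.2092] ty ang vs shifter 90.19 zax [-0.004  0.001 -1.   ] Floc [-2.9 -0.7  1.2] grip -0.0
shift units [-0.0004 -0.0144  0.0006]
turn units [ 0.0012 -0.0014  0.0016]
('scene', np.int32(280), np.int32(297), np.int32(203), np.int32(220), np.int32(217), array([287.6, 210.9]))
(-44, 42, 0.227) [array([257.5, 194.3])]
(-22, 42, 0.231) [array([265.6, 194.9])]
(0, 42, 0.232) [array([273.7, 196.1])]
(0, 21, 0.236) [array([272.2, 201.8])]
(0, 0, 0.237) [array([270.7, 208.3])]
(22, 0, 0.236) [array([279., 210.])]
(45, 0, 0.232) [array([287.7, 212.4])]
```

```bash
python3 -m jog '[[0,0,0,-0.008,0,0,-1]]'; python3 -c "
from h import *
st()"
```

```text
time_s: 11.3
tool_pos: [0.5812, 0.0072, 0.2089]
tool_rot: [-0.15, 0.989, 0.001, -0.002]
contact_force: [-8.7, -2.5, 2.6]
grip_width: -0.0
t 11.3 loc [12.8  3.6] z 0.2089 w [0.5812 0.0072 0.2089] ty ang vs shifter 90.18 zax [-0.005  0.001 -1.   ] Floc [-9.   0.1  2.6] grip -0.0
```

```bash
python3 -m jog '[[0,0,0,-0.004,0,0,-1]]'; python3 -c "
from h import *
st()"
```

```text
time_s: 11.4
tool_pos: [0.5813, 0.0072, 0.2089]
tool_rot: [-0.15, 0.989, 0.001, -0.004]
contact_force: [-7.1, -1.6, 2.8]
grip_width: 0.0001
t 11.4 loc [12.9  3.5] z 0.2089 w [0.5813 0.0072 0.2089] ty ang vs shifter 90.16 zax [-0.007  0.001 -1.   ] Floc [-7.2  0.5  2.8] grip 0.0
```

The tool stalls against the end stop at about 8 N with x no longer advancing, so the lever is home. Retreating straight back, then up.

```bash
python3 -m jog '[[0,0,0,0.06,0,0,-1],[0,0,0,0.14,0,0,-1],[0,0,0,0.16,0,0,-1],[0,0,0,0,0,0,-1],[0,0,0,0,0,-0.15,-1],[0,0,0,0,0,-0.15,-1],[0,0,0,0.1,0.1,0,-1],[0,0,0,0,0.18,0,-1],[0,0,0,0,0.18,0,-1],[0,0,0,0,0.1,0,-1],[0,0,0,0,0,0,-1],[0,0,0,0,0,0,-1]]'; python3 -c "
from h import *
st();knob('k12');snap('top','k12_top')
t=dict(np.load('k12_top.npz'))
print(proj(t,np.r_[wld(45,0),.236]))
c=t['image'][125:245,215:355,::-1]; cv2.imwrite('pics/k12_topc.png',cv2.resize(c,None,fx=5,fy=5,interpolation=2))
"
```

```text
time_s: 12.6
tool_pos: [0.4333, 0.1129, 0.2864]
tool_rot: [-0.151, 0.989, 0.004, 0.004]
contact_force: [-0.2, -0.4, 0.4]
grip_width: -0.0002
t 12.6 loc [-97.4 148.1] z 0.2864 w [0.4333 0.1129 0.2864] ty ang vs shifter 90.25 zax [ 0.007  0.009 -1.   ] Floc [-0.3 -0.3  0.4] grip -0.0
('scene', np.int32(280), np.int32(298), np.int32(203), np.int32(221), np.int32(225), array([288.1, 211.5]))
(-44, 42, 0.227) [array([257.5, 194.3])]
(-22, 42, 0.231) [array([265.6, 194.9])]
(0, 42, 0.232) [array([273.7, 196.1])]
(0, 21, 0.236) [array([272.2, 201.8])]
(0, 0, 0.237) [array([270.7, 208.3])]
(22, 0, 0.236) [array([279., 210.])]
(45, 0, 0.232) [array([287.7, 212.4])]
(np.float64(280.9419788253907), np.float64(153.58479244143396))
```

View pics/k12_scenec.png

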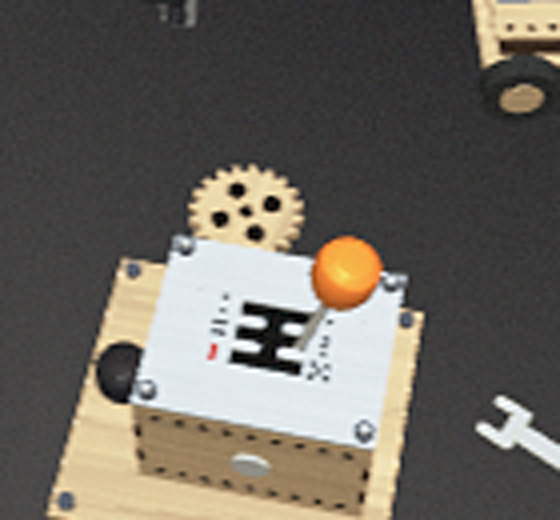

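View pics/k12_topc.png

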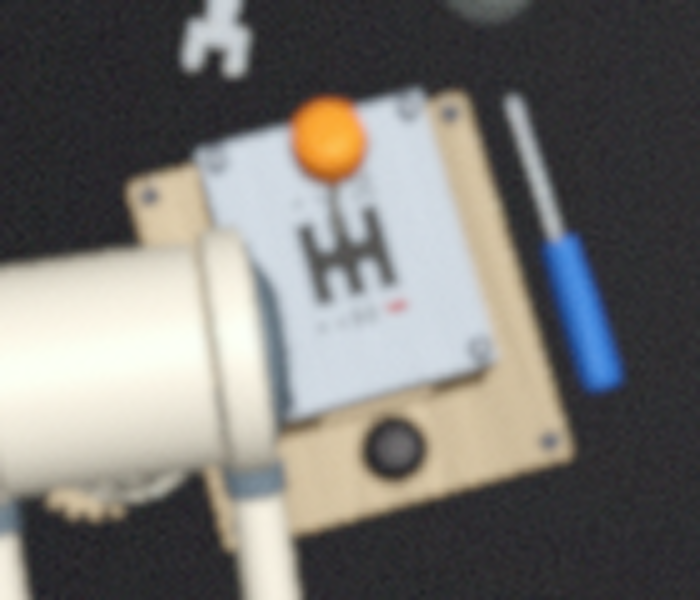

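View pics/k12_scene.png

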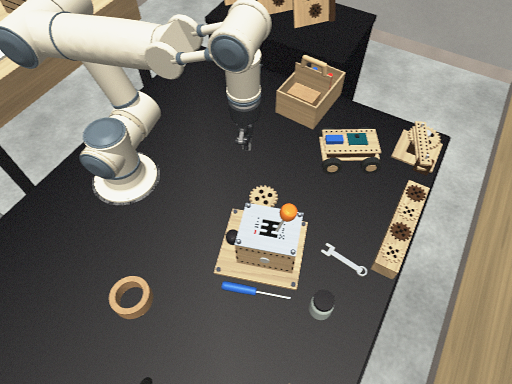

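The lever stands home in third: scene box centre (289,212), top view (281,153), both as predicted. The bystanders are where they were and the arm is clear.

```bash
python3 -c "
from h import *
print(arm.finish_job())"
```

```text
the job is handed in; nothing more can be done
None
```

The lever is in third gear, and I handed the job in at about 12.7 s of the 61 s allowed. With the fingers shut, I pushed it out of second from the near side and sideways through neutral from the left. I then pushed it into third from the near side until it stalled on the end stop.

- **Force:** The push along the slots read about 4 N, with up to 5.5 N upward during the sideways push. The reading peaked at about 9 N against the end stop, and I backed off there.
- **Position:** The knob is within about 1.5 pixels of where third should put it, at (289, 212) against (287.7, 212.4) in the scene view. The top view shows about (281, 153) against (280.9, 153.6), with the rod at the end of the middle far slot.
- **Clearance:** The arm stands well clear, with the wrist force back to its resting noise. Comparing the pictures by eye, the other objects lie where they started. The arm partly hid the spare gear in the last top view, but the scene view shows it in place.
- **Disagreement:** At neutral middle the two cameras differed by about 2.5 mm on the sideways position. That is within the slot's play, and the lever went into third without any extra force.

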